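# Press the food box lid shut all round

### The arm

A 6-joint arm with a two-finger parallel gripper is mounted at the origin on a cart in front of the work surface, level with it; the furniture and walls round the work are solid. World frame = base frame: x ahead of the robot, y to its left, z up, the work surface at z = 0. Lengths are in m, angles in rad, forces in N, time in s.
With the tool pointing down it reaches from about 0.375 to 0.9 m from the base axis. Payload 3.1 kg.
Tool frame: the origin (TCP) lies midway between the tips of the shut fingers; the grasp point (between the pads) lies 19 mm behind it; z points along the fingers, x is the direction in which the jaws open and shut, and the axes are right-handed (so a half turn about z gives the same grasp; the last joint's range is limited). The gripper opens to 87 mm and grips with 3 to 60 N. Pads are 19 mm wide; open, the fingers measure 117 mm over their backs; the gripper's body (75 mm by 190 mm) begins 51 mm behind the grasp point.
Start: joints at [-1.325, 0.527, 1.433, -0, 1.181, -0.178], TCP at [0.258, -0.569, 0.223] pointing down, gripper open.
Joint ranges: [-3.08, 3.08], [-0.75, 2.2], [0.22, 2.44], [-1.43, 4.57], [0, 2.65], [-2.85, 2.85]. Speed limits (rad/s): [2.79, 2.79, 3.14, 3.14, 3.14, 3.14].

### API

Orientations are given as a unit quaternion [x, y, z, w].
In Python, from rig import * gives the robot as it stands.
- The arm moves only by the tool drive_tool, never from a script. Its argument "plan" is a list of rows, each an object with "offset": the shift along the tool's x, y, z in cm, a list of three; "delta_rot": the turn, a rotation vector about the tool's x, y, z in degrees, a list of three; "jaw": the finger opening in cm, from 0 to 8.7. In form: [{"offset": [dx, dy, dz], "delta_rot": [wx, wy, wz], "jaw": jaw}, ...]. A call has exactly 8 rows; each row is the pose to reach, as a shift and turn from the pose commanded when the call began, along the tool's axes at that moment; what a row does not reach only later rows make up. A row lasts 1/12 s, in which the tool goes at most 41.7 mm and 7.16 degrees, less where a joint would pass 70% of its speed; a pose out of reach is approached as far as the arm can. A call with a gripper value outside its range is refused whole. The fingers move at their own pace and stop on an object; "squeeze" is the grip in N (left out, the last holds). Time passes only in rows, so rows that repeat a pose let the fingers close, or fill a call up. It gives the time, the measured TCP pose, the force and the opening at its end, in the units of the state.
- get_obs(): the state, without advancing time (a new reading comes with each control period).
- camera(name): name is "side" or "top"; returns the picture (400x640x3 uint8, red, green, blue); there is no depth.
- calibration(name): a dict with "K" (3x3 intrinsics, pixels), "pose" (4x4, takes a point from camera to world coordinates). Camera axes: x right, y down, z forward; pixel columns grow to the right and rows downward; lengths in m; the calibration is good to about 2 mm. A picture is of the moment at which its call begins. calibration takes no time and is no camera call.
- hand_in(): hands the job in, once; it reports no verdict.
The state is a dict: "time": time; "q": joint angles; "joint_velocities": joint speeds; "joint_torque": joint torques, N m; "position": TCP position; "tool_rot": TCP orientation; "ft_force": force on the tool from outside, world axes, zero at the start; "moment": the same for the moment, N m; "grip_width": finger opening in m.
Only numpy, scipy, OpenCV 4.12 (cv2) and the standard library are available. Lean on these libraries where they do the work, as an engineer would, in place of code of your own. Each camera call takes 0.05 s, during which the arm holds its last target.

### The job

The vegetables are packed and the lid lies on the clear food box, but the rim section along each of its four sides still sticks up. Press the sections down one after another with the fingertips until each one clicks and stays down by itself, all four. Do not lift the box or its lid, do not push the box about, and leave the tomato, the mug and the salt shaker where they stand.

Things in the scene. Friction and masses are not known exactly. Their poses are not given: they have to be found in the camera images.
- food_box: clear glass food box with vegetables in it, 120 x 160 mm over its walls and 70 mm high, loose on the worktop, about 0.9 kg. Origin: centre of its underside; z up, long sides along its own y; its -x side faces the robot, turned up to 0.45 rad. A rounded lip runs round the outside, 7.5 mm below the top edge.
- lid: grey plastic lid lying loose on the box, 135 x 175 mm. Origin: centre of its underside, on the box's top edge 70 mm above the worktop; axes as the box's. Its stiff middle and corners already lie on the box. Along each side, between the corners, is a rim section with a downturned skirt, joined to the middle by a crease; at first all four stick up, none is shut.
- rim_front (a joint): angle in rad of the 118 x 27 mm rim section on the robot-side long side (-x of the box): about 0.39 unshut (outer edge 10 mm higher than shut), about 0 when shut and level with the corners. Pressed at its outer part it springs back until, at about 0.1, its catch snaps under the box's lip and holds. It takes 7 to 12 N at the press point, more nearer the crease; pressing the lid's middle does nothing.
- press_front (a point): place to press the section on the robot-side long side (-x of the box): the middle of its length on three small ribs, 21 mm out from the crease and 6 mm in from the outer edge, on the top surface; it moves with the section. Shut, it is 72.4 mm above the worktop and 60.5 mm from the box's centre; unshut about 8 mm higher.
- rim_back (a joint): angle in rad of the 118 x 27 mm rim section on the far long side (+x of the box): about 0.39 unshut (outer edge 10 mm higher than shut), about 0 when shut and level with the corners. Pressed at its outer part it springs back until, at about 0.1, its catch snaps under the box's lip and holds. It takes 7 to 12 N at the press point, more nearer the crease; pressing the lid's middle does nothing.
- press_back (a point): place to press the section on the far long side (+x of the box): the middle of its length on three small ribs, 21 mm out from the crease and 6 mm in from the outer edge, on the top surface; it moves with the section. Shut, it is 72.4 mm above the worktop and 60.5 mm from the box's centre; unshut about 8 mm higher.
- rim_left (a joint): angle in rad of the 78 x 27 mm rim section on the left short side (+y of the box): about 0.39 unshut (outer edge 10 mm higher than shut), about 0 when shut and level with the corners. Pressed at its outer part it springs back until, at about 0.1, its catch snaps under the box's lip and holds. It takes 7 to 12 N at the press point, more nearer the crease; pressing the lid's middle does nothing.
- press_left (a point): place to press the section on the left short side (+y of the box): the middle of its length on three small ribs, 21 mm out from the crease and 6 mm in from the outer edge, on the top surface; it moves with the section. Shut, it is 72.4 mm above the worktop and 80.5 mm from the box's centre; unshut about 8 mm higher.
- rim_right (a joint): angle in rad of the 78 x 27 mm rim section on the right short side (-y of the box): about 0.39 unshut (outer edge 10 mm higher than shut), about 0 when shut and level with the corners. Pressed at its outer part it springs back until, at about 0.1, its catch snaps under the box's lip and holds. It takes 7 to 12 N at the press point, more nearer the crease; pressing the lid's middle does nothing.
- press_right (a point): place to press the section on the right short side (-y of the box): the middle of its length on three small ribs, 21 mm out from the crease and 6 mm in from the outer edge, on the top surface; it moves with the section. Shut, it is 72.4 mm above the worktop and 80.5 mm from the box's centre; unshut about 8 mm higher.
- tomato: bystander: tomato, 75 mm wide, 78 mm high, loose; origin at its underside
- mug: bystander: cream mug, 84 mm across, 91 mm high, with a handle, loose; origin at its underside
- salt_shaker: bystander: glass salt shaker, 44 mm across, 90 mm high, loose; origin at its underside

How it is judged:
By the outcome, as a careful person would: the job done as asked, in the order asked, and still so for the second after the job is handed in, with the robot touching nothing.
It also fails if it takes over 45 s, if anything falls off the work surface, if the arm or the gripper's body presses on something with over 40 N, if the wrist force passes 120 N, or if a joint passes its speed limit or range.

## Working session

There is one attempt and no reset: what is moved stays moved. The work goes in short steps, Python scripts to look and compute and a tool call to move; the robot and the scene stay as the last step left them, time stands still between calls to the robot, and variables do not carry over. Pictures are saved under pics/ and viewed, and the job is handed in when it is done.

Besides the shell and the picture viewer there is one more tool, called after ">>>" as name([rows], argument=value, ...), one row to a line, values as JSON. drive_tool: Moves the arm, as the interface text tells. Its arguments: {"type":"object","properties":{"plan":{"type":"array","items":{"type":"object","properties":{"offset":{"type":"array","items":{"type":"number"}},"delta_rot":{"type":"array","items":{"type":"number"}},"jaw":{"type":"number"}}}},"squeeze":{"type":"number"}},"required":["plan"]}

```bash
mkdir -p pics
python3 - <<'E'
from rig import *
import cv2,numpy as np
np.set_printoptions(precision=4,suppress=True)
o=get_obs();print(o)
for n in("top","side"):
    im=camera(n);cv2.imwrite(f"pics/{n}0.png",im[:,:,::-1]);c=calibration(n);print(n,c["K"],c["pose"])
E
```

```text
{'time': 0.0, 'q': array([-1.3245,  0.5284,  1.4339, -0.    ,  1.1814, -0.1785]), 'joint_velocities': array([-0.0007,  0.0009, -0.001 ,  0.0007, -0.0009,  0.0007]), 'joint_torque': array([ -0.0009, -44.0048, -17.6595,   0.0632,   0.0582,  -0.0002]), 'position': array([ 0.2574, -0.5687,  0.2216]), 'tool_rot': array([ 0.8403, -0.5421, -0.0008, -0.0007]), 'ft_force': array([ 0.1722, -0.8055,  0.0771]), 'moment': array([ 0.0013, -0.0138,  0.0206]), 'grip_width': 0.08697811952249916}
top [[413.694    0.     315.7998]
 [  0.     413.694  203.7476]
 [  0.       0.       1.    ]] [[ 0.0009 -0.9992  0.0401  0.4926]
 [-0.9999 -0.0015 -0.0143  0.1   ]
 [ 0.0144 -0.0401 -0.9991  1.2755]
 [ 0.      0.      0.      1.    ]]
side [[463.6923   0.     318.4526]
 [  0.     463.6923 191.3488]
 [  0.       0.       1.    ]] [[-0.6073 -0.5562  0.5673 -0.1067]
 [-0.7944  0.4223 -0.4365  0.6032]
 [ 0.0032 -0.7158 -0.6983  0.8841]
 [ 0.      0.      0.      1.    ]]
```

View pics/top0.png

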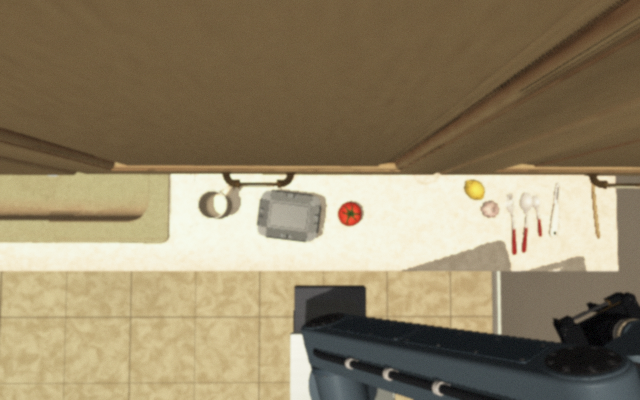

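View pics/side0.png

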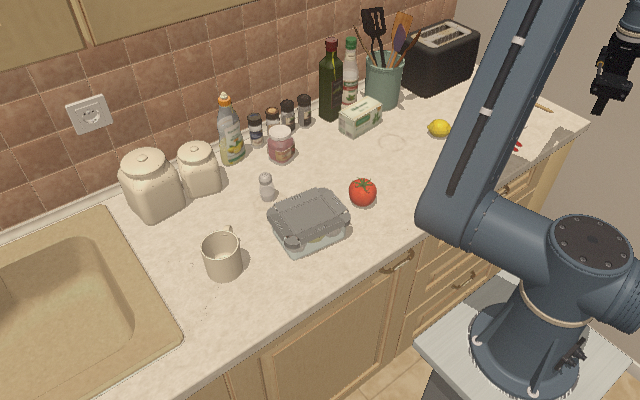

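Run:
```python
import cv2
a=cv2.imread("pics/top0.png")[160:270,180:390];b=cv2.imread("pics/side0.png")[160:290,190:390]
cv2.imwrite("pics/topc.png",cv2.resize(a,None,fx=3.8,fy=3.8,interpolation=cv2.INTER_CUBIC))
cv2.imwrite("pics/sidec.png",cv2.resize(b,None,fx=4,fy=4,interpolation=cv2.INTER_CUBIC))
```

```text
(no output)
```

View pics/topc.png

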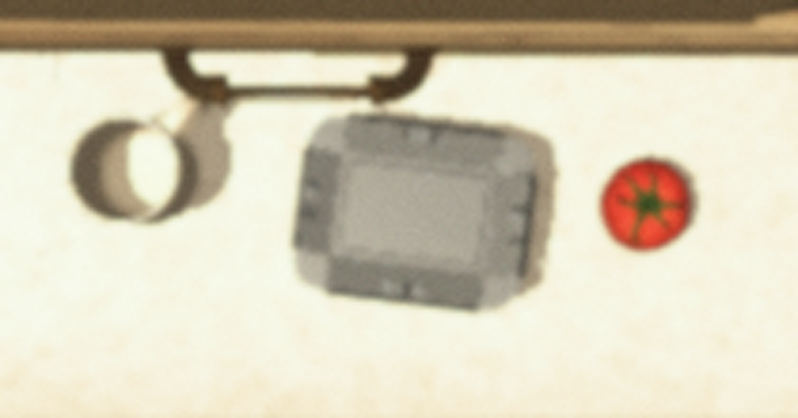

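View pics/sidec.png

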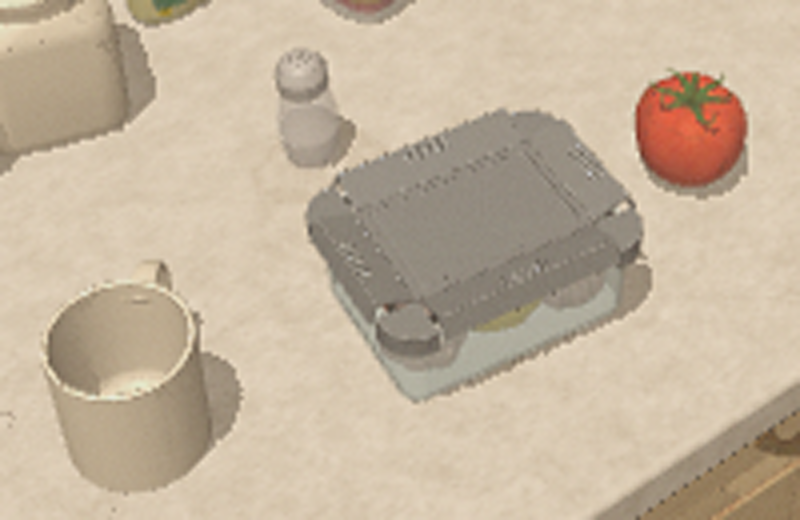

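```bash
cat > h.py <<'E'
from rig import *
import cv2,numpy as np
np.set_printoptions(precision=4,suppress=True)
def ray(n,u,v):
    c=calibration(n);T=c["pose"];d=T[:3,:3]@np.linalg.inv(c["K"])@np.array([u,v,1.]);return T[:3,3],d/np.linalg.norm(d)
def onz(n,u,v,z):
    o,d=ray(n,u,v);return o+d*(z-o[2])/d[2]
def tri(p,q):
    o1,d1=ray("top",*p);o2,d2=ray("side",*q)
    A=np.stack([d1,-d2],1);s=np.linalg.lstsq(A,o2-o1,rcond=None)[0]
    a=o1+s[0]*d1;b=o2+s[1]*d2;return (a+b)/2,np.linalg.norm(a-b)
E
python3 - <<'E'
from h import *
t=lambda x,y:(180+x/3.8,160+y/3.8); s=lambda x,y:(190+x/4,160+y/4)
T=dict(back=t(420,135),front=t(405,288),left=t(313,193),right=t(520,212))
S=dict(back=s(425,148),front=s(528,272),left=s(350,262),right=s(585,160))
P={};Q={}
for k in T:
    P[k]=onz("top",*T[k],.080);Q[k]=onz("side",*S[k],.080);print(k,P[k],Q[k],*tri(T[k],S[k]))
for D in(P,Q):
    c=sum(D.values())/4;x=D['back']-D['front'];y=D['left']-D['right']
    print(c,np.linalg.norm(x),np.linalg.norm(y),np.arctan2(x[1],x[0]),np.arctan2(-y[0],y[1]))
print("tomato",onz("top",*t(647,204),.05),"shaker top",onz("side",*s(300,60),.09),"shaker base",onz("side",*s(318,158),0.0),"mug",onz("side",*s(120,335),.091))
print("mughandle",onz("side",*s(157,268),.085),onz("top",*t(135,165),.091))
# lid mask, side & top
a=cv2.imread("pics/top0.png")
for r in a[185:245:6,291]: print(r,end=' ')
E
```

```text
back [0.5643 0.156  0.08  ] [0.5636 0.156  0.08  ] [0.5642 0.1559 0.0795] 0.0004760158300214683
front [0.4481 0.167  0.08  ] [0.4458 0.1673 0.08  ] [0.4477 0.1666 0.0779] 0.0012935129701960532
left [0.5201 0.2371 0.08  ] [0.514  0.2444 0.08  ] [0.521  0.2391 0.07  ] 0.00218643762744055
right [0.5058 0.0799 0.08  ] [0.4963 0.0843 0.08  ] [0.505  0.0786 0.0695] 0.002777282339131236
[0.5096 0.16   0.08  ] 0.1167026766489134 0.15784055316643164 -0.09417389379551384 -0.09044005731158679
[0.5049 0.163  0.08  ] 0.11840589308535955 0.1610157657436093 -0.09573964919495606 -0.11013606981833153
tomato [ 0.5125 -0.0198  0.05  ] shaker top [0.6679 0.1789 0.09  ] shaker base [0.666  0.1741 0.    ] mug [0.5374 0.3793 0.091 ]
mughandle [0.573  0.3369 0.085 ] [0.5407 0.3695 0.091 ]
[229 246 246] [125 149 156] [131 145 149] [137 150 156] [153 168 172] [154 169 173] [155 171 177] [147 163 168] [116 129 132] [117 136 137]
```

Run:
```python
from h import *
def proj(n,p):
    c=calibration(n);T=c["pose"];q=c["K"]@(T[:3,:3].T@(np.array(p)-T[:3,3]));return q[:2]/q[2]
c=np.array([.508,.161]);th=-.095;R=np.array([[np.cos(th),-np.sin(th)],[np.sin(th),np.cos(th)]])
W=lambda x,y,z:np.r_[c+R@[x,y],z]
for n,x0,y0,w,h,f in(("top",230,175,110,80,7),("side",250,180,115,85,6.9)):
    im=cv2.imread(f"pics/{n}0.png")[y0:y0+h,x0:x0+w];im=cv2.resize(im,None,fx=f,fy=f,interpolation=cv2.INTER_CUBIC)
    m=lambda p:tuple(int(v) for v in ((proj(n,p)-[x0,y0]+.5)*f))
    for p in((-58.9,0),(58.9,0),(0,78.9),(0,-78.9)):
        cv2.circle(im,m(W(p[0]/1e3,p[1]/1e3,.080)),6,(0,0,255),1)
    for x,y in((60,80),(60,-80),(-60,80),(-60,-80)): cv2.circle(im,m(W(x/1e3,y/1e3,0)),6,(255,0,0),1)
    cor=[(39.5,59.5),(39.5,-59.5),(-39.5,-59.5),(-39.5,59.5)]
    cv2.polylines(im,[np.array([m(W(x/1e3,y/1e3,.073)) for x,y in cor])],True,(0,255,0),1)
    cor=[(67.5,87.5),(67.5,-87.5),(-67.5,-87.5),(-67.5,87.5)]
    cv2.polylines(im,[np.array([m(W(x/1e3,y/1e3,.073)) for x,y in cor])],True,(255,255,0),1)
    cv2.imwrite(f"pics/ov_{n}.png",im)
```

```text
(no output)
```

View pics/ov_top.png

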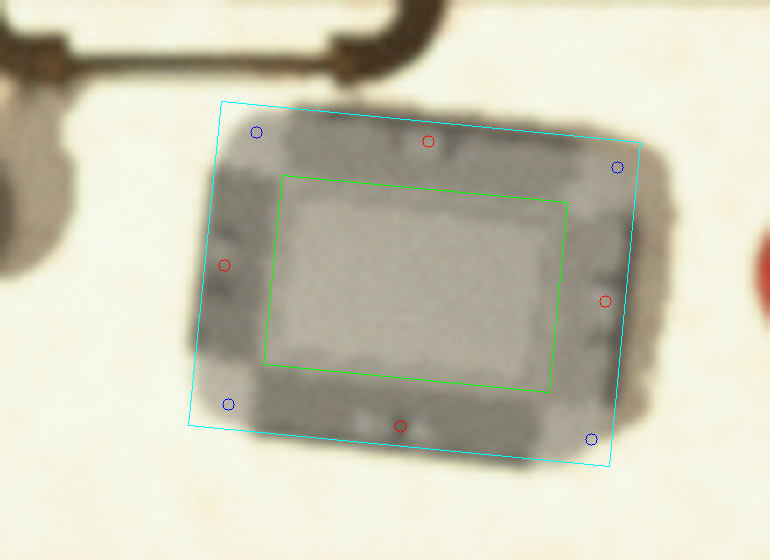

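View pics/ov_side.png

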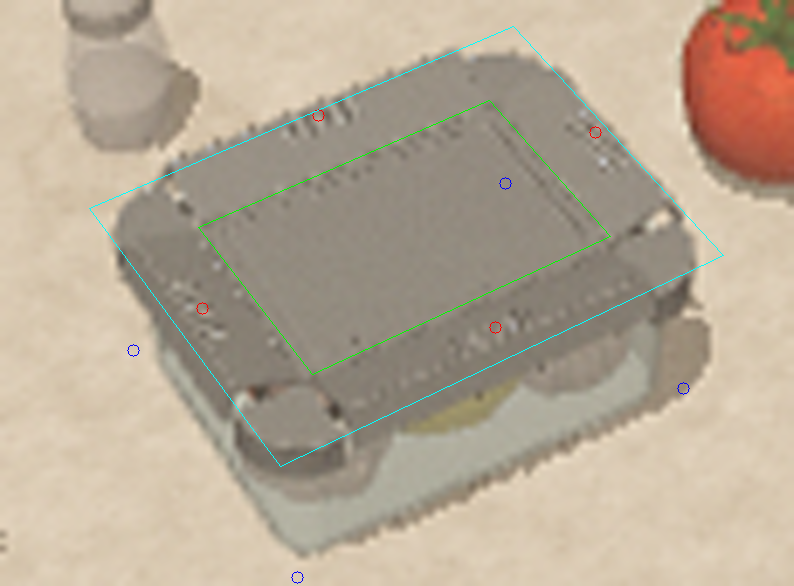

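Run:
```python
from h import *
for z in(.4,.45,.5,.55,.6,.65,.7):
    print(z,onz("top",291,173,z)[:2],onz("top",260,185,z)[:2],onz("side",15,65,z)[:2],onz("side",130,33,z)[:2])
```

```text
0.4 [0.593  0.1402] [0.5674 0.2057] [0.9625 0.5728] [0.961 0.329]
0.45 [0.5873 0.1379] [0.5631 0.1997] [0.852 0.576] [0.8507 0.3573]
0.5 [0.5816 0.1356] [0.5588 0.1937] [0.7416 0.5791] [0.7405 0.3856]
0.55 [0.5758 0.1333] [0.5546 0.1876] [0.6312 0.5822] [0.6302 0.4139]
0.6 [0.5701 0.131 ] [0.5503 0.1816] [0.5208 0.5854] [0.5199 0.4423]
0.65 [0.5644 0.1287] [0.546  0.1756] [0.4103 0.5885] [0.4096 0.4706]
0.7 [0.5586 0.1264] [0.5418 0.1695] [0.2999 0.5916] [0.2994 0.4989]
```

Run:
```python
import cv2
a=cv2.imread("pics/side0.png")[0:100,0:300]
cv2.imwrite("pics/cab.png",cv2.resize(a,None,fx=2.6,fy=2.6,interpolation=cv2.INTER_CUBIC))
```

```text
(no output)
```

View pics/cab.png

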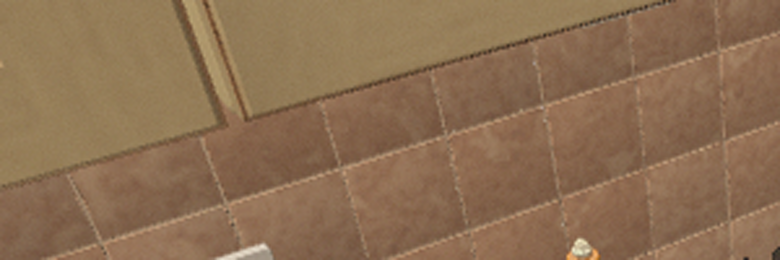

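```bash
cat > go.py <<'E'
import sys
from h import *
from scipy.spatial.transform import Rotation as Ro
c=np.array([.508,.161]);th=-.097
def target(name,out):
    d={'front':(-out,0),'back':(out,0),'left':(0,out),'right':(0,-out)}[name]
    return c+np.array([[np.cos(th),-np.sin(th)],[np.sin(th),np.cos(th)]])@d
def off(p,yawdeg):
    o=get_obs();R=Ro.from_quat(o["tool_rot"]);d=R.inv().apply(np.array(p)-o["position"])*100
    Rt=Ro.from_euler('z',yawdeg,degrees=True)*Ro.from_quat([1,0,0,0])
    print("t",o["time"],"pos",o["position"],"F",o["ft_force"],"q",o["q"],"w",o["grip_width"]);x=R.as_matrix()[:,0];print("yaw",np.degrees(np.arctan2(x[1],x[0])))
    print("offset cm",d.round(2),"rot",np.degrees((R.inv()*Rt).as_rotvec()).round(2),"dist",np.linalg.norm(d))
E
python3 -c "
from go import *
off([.47,-.30,.17],-10)"
```

```text
t 0.1 pos [ 0.2575 -0.5688  0.2217] F [0.1148 0.1071 0.3459] q [-1.3245  0.5284  1.4338  0.      1.1814 -0.1785] w 0.08710252075409165
yaw -65.66173742584843
offset cm [-15.72 -30.44   5.21] rot [ -0.07   0.09 -55.66] dist 34.65344711911227
```

>>> drive_tool([
  {"offset": [-15.7, -30.4, 5.2], "delta_rot": [0, 0, -55.7], "jaw": 0},
  {"offset": [-15.7, -30.4, 5.2], "delta_rot": [0, 0, -55.7], "jaw": 0},
  {"offset": [-15.7, -30.4, 5.2], "delta_rot": [0, 0, -55.7], "jaw": 0},
  {"offset": [-15.7, -30.4, 5.2], "delta_rot": [0, 0, -55.7], "jaw": 0},
  {"offset": [-15.7, -30.4, 5.2], "delta_rot": [0, 0, -55.7], "jaw": 0},
  {"offset": [-15.7, -30.4, 5.2], "delta_rot": [0, 0, -55.7], "jaw": 0},
  {"offset": [-15.7, -30.4, 5.2], "delta_rot": [0, 0, -55.7], "jaw": 0},
  {"offset": [-15.7, -30.4, 5.2], "delta_rot": [0, 0, -55.7], "jaw": 0},
], squeeze=20)

```text
time: 0.77
position: [0.4627, -0.3091, 0.1719]
tool_rot: [0.996, -0.084, -0.0, -0.0]
ft_force: [0.6, -0.3, -0.8]
grip_width: 0.0417
```

```bash
python3 -c "
from go import *
off([.45,.0,.16],43)"
```

```text
t 0.7667 pos [ 0.4627 -0.3091  0.1719] F [ 0.5625 -0.3451 -0.8076] q [-0.7897  0.502   1.657   0.      0.9833 -0.6213] w 0.04167594892400172
yaw -9.647888457191273
offset cm [ -6.44 -30.25   1.21] rot [ -0.04   0.02 -52.65] dist 30.955388216589203
```

>>> drive_tool([
  {"offset": [-6.4, -30.2, 1.2], "delta_rot": [0, 0, -52.6], "jaw": 0},
  {"offset": [-6.4, -30.2, 1.2], "delta_rot": [0, 0, -52.6], "jaw": 0},
  {"offset": [-6.4, -30.2, 1.2], "delta_rot": [0, 0, -52.6], "jaw": 0},
  {"offset": [-6.4, -30.2, 1.2], "delta_rot": [0, 0, -52.6], "jaw": 0},
  {"offset": [-6.4, -30.2, 1.2], "delta_rot": [0, 0, -52.6], "jaw": 0},
  {"offset": [-6.4, -30.2, 1.2], "delta_rot": [0, 0, -52.6], "jaw": 0},
  {"offset": [-6.4, -30.2, 1.2], "delta_rot": [0, 0, -52.6], "jaw": 0},
  {"offset": [-6.4, -30.2, 1.2], "delta_rot": [0, 0, -52.6], "jaw": 0},
])

```text
time: 1.43
position: [0.4488, 0.002, 0.16]
tool_rot: [0.93, 0.367, -0.001, -0.002]
ft_force: [-0.4, -0.4, 0.2]
grip_width: 0.0008
```

```bash
python3 -c "
from go import *
for k,d in (('front',.06),('back',.06),('left',.08),('right',.08)):print(k,target(k,d))
off([*target('front',.060),.11],84.4)"
```

```text
front [0.4483 0.1668]
back [0.5677 0.1552]
left [0.5157 0.2406]
right [0.5003 0.0814]
t 1.4333 pos [0.4488 0.002  0.16  ] F [-0.4371 -0.393   0.1838] q [-0.2463  0.3977  1.9248  0.0016  0.8228 -0.9995] w 0.0007979701044055283
yaw 43.09183522175356
offset cm [ 11.23 -12.06   5.03] rot [ -0.23  -0.02 -41.31] dist 17.22412286540303
```

>>> drive_tool([
  {"offset": [11.2, -12.1, 5.0], "delta_rot": [-0.2, 0, -41.3], "jaw": 0},
  {"offset": [11.2, -12.1, 5.0], "delta_rot": [-0.2, 0, -41.3], "jaw": 0},
  {"offset": [11.2, -12.1, 5.0], "delta_rot": [-0.2, 0, -41.3], "jaw": 0},
  {"offset": [11.2, -12.1, 5.0], "delta_rot": [-0.2, 0, -41.3], "jaw": 0},
  {"offset": [11.2, -12.1, 5.0], "delta_rot": [-0.2, 0, -41.3], "jaw": 0},
  {"offset": [11.2, -12.1, 5.0], "delta_rot": [-0.2, 0, -41.3], "jaw": 0},
  {"offset": [11.2, -12.1, 5.0], "delta_rot": [-0.2, 0, -41.3], "jaw": 0},
  {"offset": [11.2, -12.1, 5.0], "delta_rot": [-0.2, 0, -41.3], "jaw": 0},
])

```text
time: 2.1
position: [0.4515, 0.1626, 0.1102]
tool_rot: [0.744, 0.668, 0.0, 0.001]
ft_force: [-0.5, 0.0, -0.7]
grip_width: 0.0003
```

```bash
python3 -c "
from go import *
off([*target('front',.060),.0723],84.4)
for n in('top','side'):
    cv2.imwrite(f'pics/{n}1.png',cv2.resize(camera(n)[150:300,190:390,::-1],None,fx=4,fy=4,interpolation=cv2.INTER_CUBIC))"
```

```text
t 2.1 pos [0.4515 0.1626 0.1102] F [-0.5189  0.0247 -0.6634] q [ 0.1135  0.5197  1.897  -0.0029  0.7226 -1.3474] w 0.0003236930214162001
yaw 83.82771264843336
offset cm [ 0.39 -0.37  3.79] rot [ 0.15  0.08 -0.57] dist 3.8296701715576487
```

View pics/side1.png

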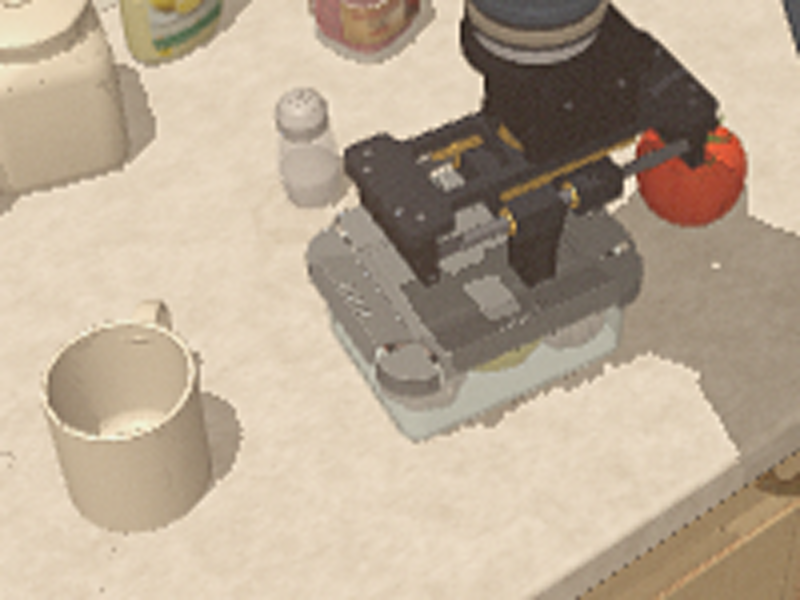

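```bash
python3 -c "
from go import *
off([*target('front',.060),.0723],84.4)"
```

```text
t 2.2 pos [0.4518 0.162  0.1105] F [ 0.6423 -1.3487 -0.1671] q [ 0.1121  0.519   1.8971 -0.0029  0.7226 -1.3479] w 7.330069745471355e-05
yaw 83.77645791721172
offset cm [ 0.45 -0.42  3.82] rot [ 0.19  0.07 -0.62] dist 3.869708937421014
```

>>> drive_tool([
  {"offset": [0.45, -0.4, 0.5], "delta_rot": [0.2, 0, -0.6], "jaw": 0},
  {"offset": [0.45, -0.4, 1.2], "delta_rot": [0.2, 0, -0.6], "jaw": 0},
  {"offset": [0.45, -0.4, 1.8], "delta_rot": [0.2, 0, -0.6], "jaw": 0},
  {"offset": [0.45, -0.4, 2.2], "delta_rot": [0.2, 0, -0.6], "jaw": 0},
  {"offset": [0.45, -0.4, 2.5], "delta_rot": [0.2, 0, -0.6], "jaw": 0},
  {"offset": [0.45, -0.4, 2.7], "delta_rot": [0.2, 0, -0.6], "jaw": 0},
  {"offset": [0.45, -0.4, 2.9], "delta_rot": [0.2, 0, -0.6], "jaw": 0},
  {"offset": [0.45, -0.4, 3.1], "delta_rot": [0.2, 0, -0.6], "jaw": 0},
])

```text
time: 2.87
position: [0.4481, 0.1672, 0.0793]
tool_rot: [0.74, 0.673, -0.001, 0.0]
ft_force: [-1.6, -0.1, 4.8]
grip_width: 0.0003
```

```bash
python3 -c "
from go import *
off([*target('front',.060),.0723],84.4)"
```

```text
t 2.8667 pos [0.4481 0.1672 0.0793] F [-1.6271 -0.1439  4.7536] q [ 0.1237  0.5787  1.9186 -0.0018  0.6455 -1.3501] w 0.00030668214488049884
yaw 84.52941510579284
offset cm [-0.04  0.02  0.7 ] rot [-0.05  0.08  0.13] dist 0.7027478007667566
```

>>> drive_tool([
  {"offset": [0, 0, 0.1], "delta_rot": [0, 0, 0], "jaw": 0},
  {"offset": [0, 0, 0.2], "delta_rot": [0, 0, 0], "jaw": 0},
  {"offset": [0, 0, 0.3], "delta_rot": [0, 0, 0], "jaw": 0},
  {"offset": [0, 0, 0.4], "delta_rot": [0, 0, 0], "jaw": 0},
  {"offset": [0, 0, 0.5], "delta_rot": [0, 0, 0], "jaw": 0},
  {"offset": [0, 0, 0.6], "delta_rot": [0, 0, 0], "jaw": 0},
  {"offset": [0, 0, 0.68], "delta_rot": [0, 0, 0], "jaw": 0},
  {"offset": [0, 0, 0.72], "delta_rot": [0, 0, 0], "jaw": 0},
])

```text
time: 3.53
position: [0.4486, 0.1673, 0.0727]
tool_rot: [0.74, 0.673, -0.0, 0.0]
ft_force: [-2.6, -0.9, 11.2]
grip_width: 0.0002
```

```bash
python3 -c "
from go import *
off([*target('front',.060),.0723],84.4)
o=get_obs();print(o['moment'])"
```

```text
t 3.5333 pos [0.4486 0.1673 0.0727] F [-2.6047 -0.9164 11.1552] q [ 0.1237  0.5918  1.9218 -0.0019  0.6279 -1.3502] w 0.0002489848267897826
yaw 84.53730368671603
offset cm [-0.05 -0.03  0.04] rot [0.02 0.06 0.14] dist 0.07336955055198248
[0.0666 0.2793 0.0166]
```

>>> drive_tool([
  {"offset": [0, 0, 0.06], "delta_rot": [0, 0, 0], "jaw": 0},
  {"offset": [0, 0, 0.12], "delta_rot": [0, 0, 0], "jaw": 0},
  {"offset": [0, 0, 0.16], "delta_rot": [0, 0, 0], "jaw": 0},
  {"offset": [0, 0, 0.16], "delta_rot": [0, 0, 0], "jaw": 0},
  {"offset": [0, 0, 0.16], "delta_rot": [0, 0, 0], "jaw": 0},
  {"offset": [0, 0, 0.16], "delta_rot": [0, 0, 0], "jaw": 0},
  {"offset": [0, 0, 0.16], "delta_rot": [0, 0, 0], "jaw": 0},
  {"offset": [0, 0, 0.16], "delta_rot": [0, 0, 0], "jaw": 0},
])

```text
time: 4.2
position: [0.4486, 0.1673, 0.0727]
tool_rot: [0.74, 0.673, 0.0, 0.001]
ft_force: [-4.7, -0.8, 20.9]
grip_width: 0.0002
```

>>> drive_tool([
  {"offset": [0, 0, -0.5], "delta_rot": [0, 0, 0], "jaw": 0},
  {"offset": [0, 0, -1.5], "delta_rot": [0, 0, 0], "jaw": 0},
  {"offset": [0, 0, -3], "delta_rot": [0, 0, 0], "jaw": 0},
  {"offset": [0, 3, -3.4], "delta_rot": [0, 0, 0], "jaw": 0},
  {"offset": [0, 6, -3.4], "delta_rot": [0, 0, 0], "jaw": 0},
  {"offset": [0, 9, -3.4], "delta_rot": [0, 0, 0], "jaw": 0},
  {"offset": [0, 11.5, -3.4], "delta_rot": [0, 0, 0], "jaw": 0},
  {"offset": [0, 11.9, -3.4], "delta_rot": [0, 0, 0], "jaw": 0},
])

```text
time: 4.87
position: [0.5736, 0.1553, 0.1052]
tool_rot: [0.74, 0.672, 0.003, 0.003]
ft_force: [0.8, 0.3, 0.5]
grip_width: 0.0006
```

```bash
python3 -c "
from go import *
cv2.imwrite('pics/side2.png',cv2.resize(camera('side')[150:300,190:390,::-1],None,fx=4,fy=4,interpolation=cv2.INTER_CUBIC))
off([*target('back',.060),.0795],84.4)"
```

```text
t 4.9167 pos [0.5712 0.1554 0.1047] F [0.0551 0.6298 0.6465] q [ 0.0777  0.6369  1.6214 -0.0018  0.8783 -1.3954] w 0.0005637854500917017
yaw 84.46732270490368
offset cm [-0.05 -0.35  2.52] rot [0.29 0.03 0.07] dist 2.5434925074700367
```

View pics/side2.png

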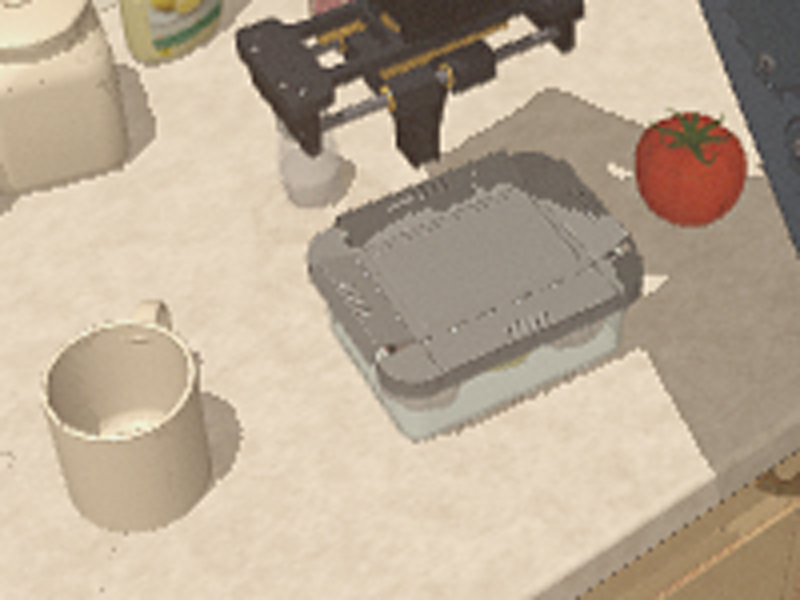

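>>> drive_tool([
  {"offset": [0, 0, 0.6], "delta_rot": [0, 0, 0], "jaw": 0},
  {"offset": [0, 0, 1.2], "delta_rot": [0, 0, 0], "jaw": 0},
  {"offset": [0, 0, 1.7], "delta_rot": [0, 0, 0], "jaw": 0},
  {"offset": [0, 0, 2.1], "delta_rot": [0, 0, 0], "jaw": 0},
  {"offset": [0, 0, 2.3], "delta_rot": [0, 0, 0], "jaw": 0},
  {"offset": [0, 0, 2.4], "delta_rot": [0, 0, 0], "jaw": 0},
  {"offset": [0, 0, 2.5], "delta_rot": [0, 0, 0], "jaw": 0},
  {"offset": [0, 0, 2.6], "delta_rot": [0, 0, 0], "jaw": 0},
])

```text
time: 5.58
position: [0.5664, 0.1561, 0.0793]
tool_rot: [0.74, 0.673, -0.001, 0.0]
ft_force: [-1.6, -0.7, 7.2]
grip_width: 0.0002
```

```bash
python3 -c "
from go import *
off([*target('back',.060),.0723],84.4)"
```

```text
t 5.5833 pos [0.5664 0.1561 0.0793] F [-1.5903 -0.7148  7.1706] q [ 0.0794  0.6728  1.6424 -0.0016  0.8272 -1.3953] w 0.00018167816386646158
yaw 84.55554100276453
offset cm [-0.07  0.14  0.7 ] rot [-0.03  0.08  0.16] dist 0.7187185971306849
```

>>> drive_tool([
  {"offset": [0, 0, 0.1], "delta_rot": [0, 0, 0], "jaw": 0},
  {"offset": [0, 0, 0.2], "delta_rot": [0, 0, 0], "jaw": 0},
  {"offset": [0, 0, 0.3], "delta_rot": [0, 0, 0], "jaw": 0},
  {"offset": [0, 0, 0.4], "delta_rot": [0, 0, 0], "jaw": 0},
  {"offset": [0, 0, 0.5], "delta_rot": [0, 0, 0], "jaw": 0},
  {"offset": [0, 0, 0.6], "delta_rot": [0, 0, 0], "jaw": 0},
  {"offset": [0, 0, 0.7], "delta_rot": [0, 0, 0], "jaw": 0},
  {"offset": [0, 0, 0.75], "delta_rot": [0, 0, 0], "jaw": 0},
])

```text
time: 6.25
position: [0.5673, 0.156, 0.0727]
tool_rot: [0.74, 0.673, -0.0, 0.001]
ft_force: [-3.8, -1.7, 16.0]
grip_width: 0.0005
```

>>> drive_tool([
  {"offset": [0, 0, 0.05], "delta_rot": [0, 0, 0], "jaw": 0},
  {"offset": [0, 0, 0.1], "delta_rot": [0, 0, 0], "jaw": 0},
  {"offset": [0, 0, 0.1], "delta_rot": [0, 0, 0], "jaw": 0},
  {"offset": [0, 0, 0.1], "delta_rot": [0, 0, 0], "jaw": 0},
  {"offset": [0, 0, 0.1], "delta_rot": [0, 0, 0], "jaw": 0},
  {"offset": [0, 0, 0.1], "delta_rot": [0, 0, 0], "jaw": 0},
  {"offset": [0, 0, 0.1], "delta_rot": [0, 0, 0], "jaw": 0},
  {"offset": [0, 0, 0.1], "delta_rot": [0, 0, 0], "jaw": 0},
])

```text
time: 6.92
position: [0.5673, 0.156, 0.0727]
tool_rot: [0.74, 0.673, 0.0, 0.001]
ft_force: [-3.0, -0.3, 18.1]
grip_width: 0.0002
```

Same hard stop at z = 0.0727. Now lift and go to the left side.

>>> drive_tool([
  {"offset": [0, 0, -0.5], "delta_rot": [0, 0, 0], "jaw": 0},
  {"offset": [0, 0, -1.5], "delta_rot": [0, 0, 0], "jaw": 0},
  {"offset": [0, 0, -3], "delta_rot": [0, 0, 0], "jaw": 0},
  {"offset": [0, 0, -3.8], "delta_rot": [0, 0, 7], "jaw": 0},
  {"offset": [0, 0, -3.8], "delta_rot": [0, 0, 14], "jaw": 0},
  {"offset": [0, 0, -3.8], "delta_rot": [0, 0, 21], "jaw": 0},
  {"offset": [0, 0, -3.8], "delta_rot": [0, 0, 28], "jaw": 0},
  {"offset": [0, 0, -3.8], "delta_rot": [0, 0, 35], "jaw": 0},
])

```text
time: 7.58
position: [0.5666, 0.1561, 0.1081]
tool_rot: [0.909, 0.416, -0.001, 0.0]
ft_force: [0.2, -0.5, -0.5]
grip_width: 0.0004
```

```bash
python3 -c "
from go import *
off([*target('left',.080),.11],-5.6)"
```

```text
t 7.5833 pos [0.5666 0.1561 0.1081] F [ 0.2107 -0.5405 -0.5002] q [ 0.0793  0.6292  1.6258 -0.0013  0.8875 -0.7784] w 0.0003962334031696962
yaw 49.19220156639182
offset cm [ 3.08 -9.37 -0.19] rot [ 0.04  0.07 54.79] dist 9.866972704473667
```

>>> drive_tool([
  {"offset": [0.4, -1.2, -0.2], "delta_rot": [0, 0, 7], "jaw": 0},
  {"offset": [0.8, -2.4, -0.2], "delta_rot": [0, 0, 14], "jaw": 0},
  {"offset": [1.2, -3.6, -0.2], "delta_rot": [0, 0, 21], "jaw": 0},
  {"offset": [1.6, -4.8, -0.2], "delta_rot": [0, 0, 28], "jaw": 0},
  {"offset": [2.0, -6.0, -0.2], "delta_rot": [0, 0, 35], "jaw": 0},
  {"offset": [2.4, -7.4, -0.2], "delta_rot": [0, 0, 42], "jaw": 0},
  {"offset": [2.8, -8.6, -0.2], "delta_rot": [0, 0, 49], "jaw": 0},
  {"offset": [3.1, -9.4, -0.2], "delta_rot": [0, 0, 54.8], "jaw": 0},
])

```text
time: 8.25
position: [0.5142, 0.2415, 0.1099]
tool_rot: [0.999, -0.048, -0.001, 0.001]
ft_force: [-0.3, -0.8, 0.3]
grip_width: 0.0004
```

```bash
python3 -c "
from go import *
cv2.imwrite('pics/side3.png',cv2.resize(camera('side')[150:300,190:390,::-1],None,fx=4,fy=4,interpolation=cv2.INTER_CUBIC))
off([*target('left',.080),.0795],-5.6)"
```

```text
t 8.3 pos [0.5135 0.2425 0.1099] F [-0.419   0.4597  0.5225] q [0.2444 0.6065 1.6749 0.0001 0.8626 0.3431] w 0.00036155966401882507
yaw -5.656828288235697
offset cm [0.25 0.16 3.04] rot [ 0.04  0.13 -0.06] dist 3.0532913494827607
```

View pics/side3.png

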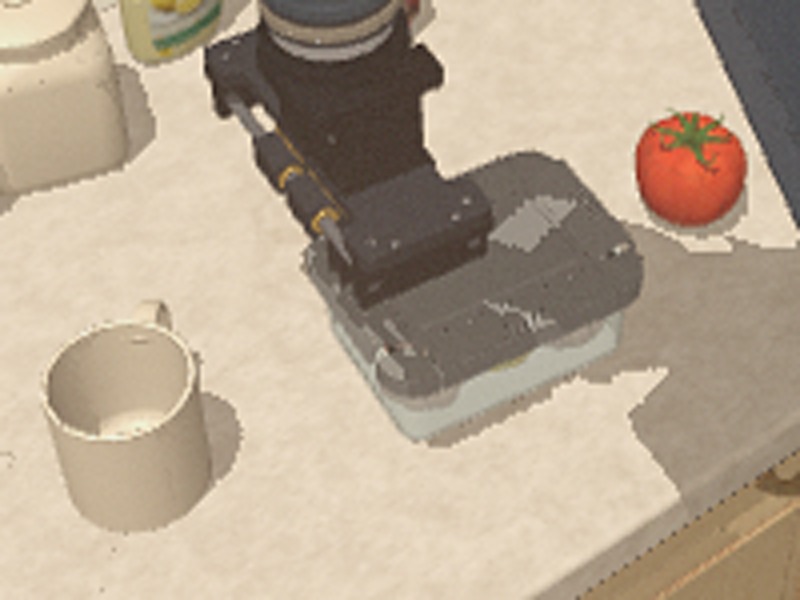

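>>> drive_tool([
  {"offset": [0, 0, 0.6], "delta_rot": [0, 0, 0], "jaw": 0},
  {"offset": [0, 0, 1.3], "delta_rot": [0, 0, 0], "jaw": 0},
  {"offset": [0, 0, 2.0], "delta_rot": [0, 0, 0], "jaw": 0},
  {"offset": [0, 0, 2.5], "delta_rot": [0, 0, 0], "jaw": 0},
  {"offset": [0, 0, 2.8], "delta_rot": [0, 0, 0], "jaw": 0},
  {"offset": [0, 0, 2.9], "delta_rot": [0, 0, 0], "jaw": 0},
  {"offset": [0, 0, 3.0], "delta_rot": [0, 0, 0], "jaw": 0},
  {"offset": [0, 0, 3.1], "delta_rot": [0, 0, 0], "jaw": 0},
])

```text
time: 8.97
position: [0.5152, 0.2403, 0.0792]
tool_rot: [0.999, -0.046, -0.0, 0.001]
ft_force: [-1.2, -0.9, 4.9]
grip_width: 0.0005
```

```bash
python3 -c "
from go import *
off([*target('left',.080),.0723],-5.6)"
```

```text
t 8.9667 pos [0.5152 0.2403 0.0792] F [-1.1827 -0.8699  4.8915] q [ 0.2405  0.6552  1.6914 -0.0016  0.7963  0.3334] w 0.0005037460307616063
yaw -5.259731019894707
offset cm [ 0.05 -0.04  0.69] rot [0.09 0.05 0.34] dist 0.6944092694100434
```

>>> drive_tool([
  {"offset": [0, 0, 0.1], "delta_rot": [0, 0, 0], "jaw": 0},
  {"offset": [0, 0, 0.2], "delta_rot": [0, 0, 0], "jaw": 0},
  {"offset": [0, 0, 0.3], "delta_rot": [0, 0, 0], "jaw": 0},
  {"offset": [0, 0, 0.4], "delta_rot": [0, 0, 0], "jaw": 0},
  {"offset": [0, 0, 0.5], "delta_rot": [0, 0, 0], "jaw": 0},
  {"offset": [0, 0, 0.6], "delta_rot": [0, 0, 0], "jaw": 0},
  {"offset": [0, 0, 0.7], "delta_rot": [0, 0, 0], "jaw": 0},
  {"offset": [0, 0, 0.75], "delta_rot": [0, 0, 0], "jaw": 0},
])

```text
time: 9.63
position: [0.5158, 0.2407, 0.0727]
tool_rot: [0.999, -0.046, 0.0, 0.0]
ft_force: [-2.5, -0.3, 14.2]
grip_width: 0.0006
```

>>> drive_tool([
  {"offset": [0, 0, 0.05], "delta_rot": [0, 0, 0], "jaw": 0},
  {"offset": [0, 0, 0.1], "delta_rot": [0, 0, 0], "jaw": 0},
  {"offset": [0, 0, 0.1], "delta_rot": [0, 0, 0], "jaw": 0},
  {"offset": [0, 0, 0.1], "delta_rot": [0, 0, 0], "jaw": 0},
  {"offset": [0, 0, 0.1], "delta_rot": [0, 0, 0], "jaw": 0},
  {"offset": [0, 0, 0.1], "delta_rot": [0, 0, 0], "jaw": 0},
  {"offset": [0, 0, 0.1], "delta_rot": [0, 0, 0], "jaw": 0},
  {"offset": [0, 0, 0.1], "delta_rot": [0, 0, 0], "jaw": 0},
])

```text
time: 10.3
position: [0.5158, 0.2408, 0.0727]
tool_rot: [0.999, -0.046, 0.001, 0.0]
ft_force: [-4.6, -0.3, 16.5]
grip_width: 0.0003
```

>>> drive_tool([
  {"offset": [0, 0, -0.5], "delta_rot": [0, 0, 0], "jaw": 0},
  {"offset": [0, 0, -1.5], "delta_rot": [0, 0, 0], "jaw": 0},
  {"offset": [0, 0.5, -3], "delta_rot": [0, 0, 0], "jaw": 0},
  {"offset": [0, 4, -3.8], "delta_rot": [0, 0, 0], "jaw": 0},
  {"offset": [0, 8, -3.8], "delta_rot": [0, 0, 0], "jaw": 0},
  {"offset": [0, 12, -3.8], "delta_rot": [0, 0, 0], "jaw": 0},
  {"offset": [0, 15, -3.8], "delta_rot": [0, 0, 0], "jaw": 0},
  {"offset": [0, 16, -3.8], "delta_rot": [0, 0, 0], "jaw": 0},
])

```text
time: 10.97
position: [0.5004, 0.0776, 0.1089]
tool_rot: [0.999, -0.048, -0.0, 0.001]
ft_force: [-0.3, 0.8, -0.1]
grip_width: 0.0005
```

```bash
python3 -c "
from go import *
cv2.imwrite('pics/side4.png',cv2.resize(camera('side')[150:300,190:390,::-1],None,fx=4,fy=4,interpolation=cv2.INTER_CUBIC))
off([*target('right',.080),.0795],-5.6)"
```

```text
t 11.0167 pos [0.5007 0.0777 0.1089] F [ 0.0752 -0.9936  1.1764] q [-0.0655  0.5478  1.8302 -0.0033  0.7642  0.0326] w 0.0004911706983803946
yaw -5.487983279423889
offset cm [-0.08 -0.37  2.93] rot [0.13 0.03 0.11] dist 2.959100003950545
```

View pics/side4.png

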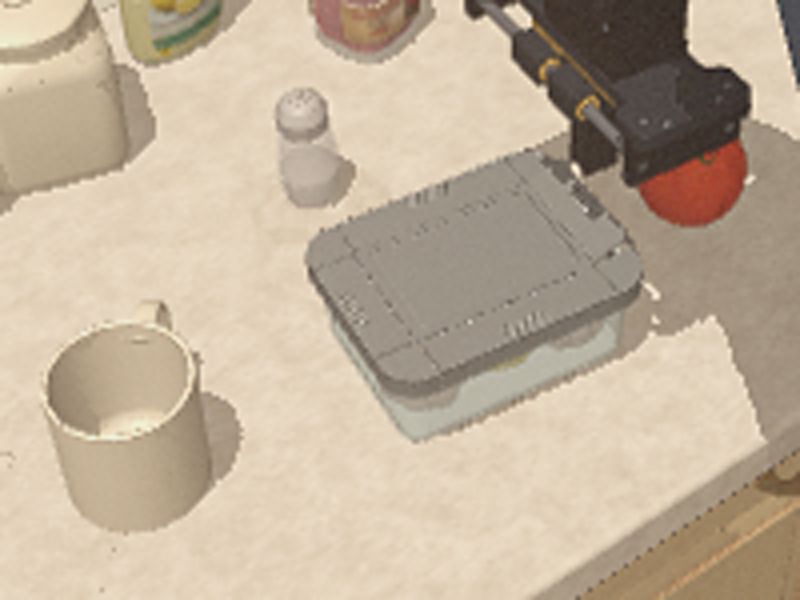

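>>> drive_tool([
  {"offset": [0, 0, 0.6], "delta_rot": [0, 0, 0], "jaw": 0},
  {"offset": [0, 0, 1.3], "delta_rot": [0, 0, 0], "jaw": 0},
  {"offset": [0, 0, 2.0], "delta_rot": [0, 0, 0], "jaw": 0},
  {"offset": [0, 0, 2.5], "delta_rot": [0, 0, 0], "jaw": 0},
  {"offset": [0, 0, 2.7], "delta_rot": [0, 0, 0], "jaw": 0},
  {"offset": [0, 0, 2.8], "delta_rot": [0, 0, 0], "jaw": 0},
  {"offset": [0, 0, 2.9], "delta_rot": [0, 0, 0], "jaw": 0},
  {"offset": [0, 0, 3.0], "delta_rot": [0, 0, 0], "jaw": 0},
])

```text
time: 11.68
position: [0.5, 0.0819, 0.0789]
tool_rot: [0.999, -0.046, -0.001, 0.0]
ft_force: [-2.8, 0.7, 6.9]
grip_width: 0.0005
```

```bash
python3 -c "
from go import *
off([*target('right',.080),.0723],-5.6)"
```

```text
t 11.6833 pos [0.5    0.0819 0.0789] F [-2.7628  0.698   6.8802] q [-0.0581  0.6019  1.8479 -0.0013  0.6933  0.0343] w 0.000482459552731737
yaw -5.232451443381779
offset cm [0.03 0.05 0.66] rot [0.05 0.09 0.37] dist 0.6668553373336186
```

>>> drive_tool([
  {"offset": [0, 0, 0.1], "delta_rot": [0, 0, 0], "jaw": 0},
  {"offset": [0, 0, 0.2], "delta_rot": [0, 0, 0], "jaw": 0},
  {"offset": [0, 0, 0.3], "delta_rot": [0, 0, 0], "jaw": 0},
  {"offset": [0, 0, 0.4], "delta_rot": [0, 0, 0], "jaw": 0},
  {"offset": [0, 0, 0.5], "delta_rot": [0, 0, 0], "jaw": 0},
  {"offset": [0, 0, 0.6], "delta_rot": [0, 0, 0], "jaw": 0},
  {"offset": [0, 0, 0.68], "delta_rot": [0, 0, 0], "jaw": 0},
  {"offset": [0, 0, 0.74], "delta_rot": [0, 0, 0], "jaw": 0},
])

```text
time: 12.35
position: [0.5011, 0.0812, 0.0727]
tool_rot: [0.999, -0.046, 0.0, 0.001]
ft_force: [-4.3, 0.6, 19.3]
grip_width: 0.0003
```

>>> drive_tool([
  {"offset": [0, 0, 0.05], "delta_rot": [0, 0, 0], "jaw": 0},
  {"offset": [0, 0, 0.1], "delta_rot": [0, 0, 0], "jaw": 0},
  {"offset": [0, 0, 0.1], "delta_rot": [0, 0, 0], "jaw": 0},
  {"offset": [0, 0, 0.1], "delta_rot": [0, 0, 0], "jaw": 0},
  {"offset": [0, 0, 0.1], "delta_rot": [0, 0, 0], "jaw": 0},
  {"offset": [0, 0, 0.1], "delta_rot": [0, 0, 0], "jaw": 0},
  {"offset": [0, 0, 0.1], "delta_rot": [0, 0, 0], "jaw": 0},
  {"offset": [0, 0, 0.1], "delta_rot": [0, 0, 0], "jaw": 0},
])

```text
time: 13.02
position: [0.5011, 0.0812, 0.0726]
tool_rot: [0.999, -0.046, 0.001, 0.001]
ft_force: [-3.9, -1.0, 21.3]
grip_width: 0.0007
```

>>> drive_tool([
  {"offset": [0, 0, -0.5], "delta_rot": [0, 0, 0], "jaw": 0},
  {"offset": [0, 0, -1.5], "delta_rot": [0, 0, 0], "jaw": 0},
  {"offset": [0, 0, -3], "delta_rot": [0, 0, 0], "jaw": 0},
  {"offset": [0, 1, -6], "delta_rot": [0, 0, 0], "jaw": 0},
  {"offset": [0, 4, -8], "delta_rot": [0, 0, 0], "jaw": 0},
  {"offset": [0, 8, -8], "delta_rot": [0, 0, 0], "jaw": 0},
  {"offset": [0, 11, -8], "delta_rot": [0, 0, 0], "jaw": 0},
  {"offset": [0, 13, -8], "delta_rot": [0, 0, 0], "jaw": 0},
])

```text
time: 13.68
position: [0.4895, -0.0507, 0.1515]
tool_rot: [0.999, -0.046, 0.001, 0.001]
ft_force: [0.3, 0.2, -0.6]
grip_width: 0.0005
```

```bash
python3 -c "
from go import *
cv2.imwrite('pics/side5.png',cv2.resize(camera('side')[150:300,190:390,::-1],None,fx=4,fy=4,interpolation=cv2.INTER_CUBIC))
cv2.imwrite('pics/top5.png',cv2.resize(camera('top')[160:270,180:390,::-1],None,fx=3.8,fy=3.8,interpolation=cv2.INTER_CUBIC))
print(get_obs()['time'],get_obs()['ft_force'])"
```

```text
13.7833 [-0.0219 -0.196   0.1058]
```

View pics/side5.png

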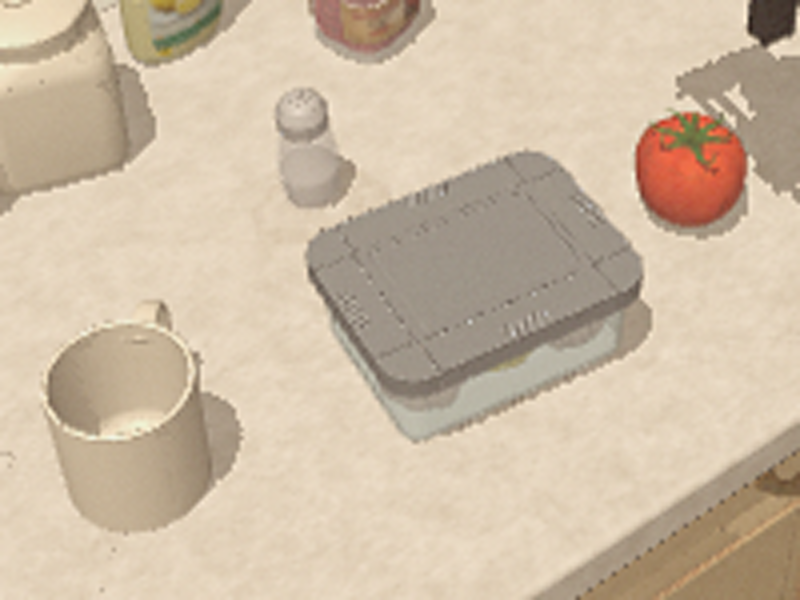

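View pics/top5.png

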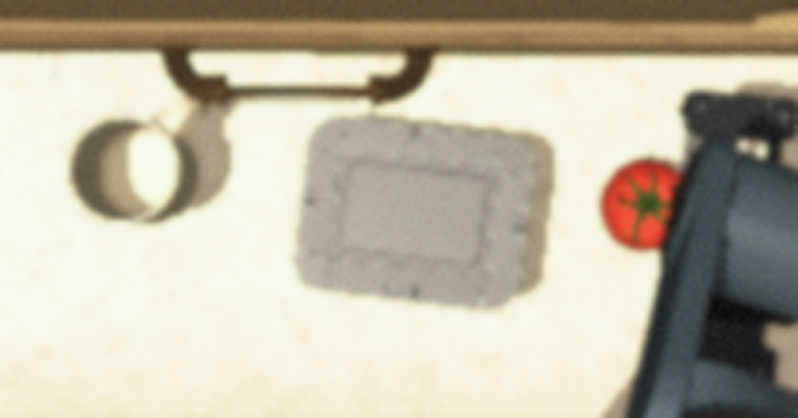

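All four sections lie flush with the corners. In the side crop the box base corner is still at about (415,438) and the tomato, mug and shaker are in their original places. The arm touches nothing, so I am handing in.

```bash
python3 -c "
from rig import *
print(hand_in())"
```

```text
the job is handed in; nothing more can be done
None
```

I pressed all four rim sections shut with the closed fingertips, in the order front, back, left, right, and handed the job in at about 13.8 s.

- **Pressing:** Each section stopped hard at a fingertip height of 72.6–72.7 mm, against 72.4 mm given for shut. The highest vertical force in the readings after each move was about 21 N.
- **After the arm withdrew:** The last side and top pictures show all four sections level with the corners and staying down. The wrist force was near zero.
- **Surroundings:** The box, tomato, mug and salt shaker look unmoved in the side view. The salt shaker is hidden in the top view, so that check rests on the side picture alone.

No check failed. In the first pictures, my two-view estimates of the left and right press points disagreed by 6–9 mm because I picked rib pixels poorly. I settled the box pose with an overlay of expected points on both views, and the first contact heights agreed with it.

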